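# Make up two spare-parts kits at the workshop bench

### The job

Make up the two spares kits from the parts on the bench, one part to a pocket and counting from the tab end of each tray: in the three-pocket tray the black handle knob, then the stepped pulley, then the large nut; in the two-pocket tray the small nut, then the wheel flange. Every part must sit flat on the floor of its pocket, wholly inside it and the same way up as it stands now (either face of a nut will do). Leave the mug, the bottle and the screwdriver where they are.

Things in the scene. Friction and masses are not known exactly. Their poses are not given: they have to be found in the camera images.
- tray3: The three-pocket kit tray: shallow, grey, 256 x 92 mm without the tab. Pockets 80 (x) x 84 mm (y), floor 3 mm above the bench; lips and dividers 4 mm thick, 8 mm high. Flat tab 22 x 44 mm on the end at -x, nearest the robot. Origin: centre of underside, on the bench; x along the row, away from the tab; z up. Fixed. Pocket centres, counted from the tab: x = -84, 0 and +84 mm, y = 0.
- tray2: The two-pocket kit tray: shallow, grey, 172 x 92 mm without the tab. Pockets 80 (x) x 84 mm (y), floor 3 mm above the bench; lips and dividers 4 mm thick, 8 mm high. Flat tab 22 x 44 mm on the end at -x, nearest the robot. Origin: centre of underside, on the bench; x along the row, away from the tab; z up. Fixed. Pocket centres, counted from the tab: x = -42 and +42 mm, y = 0.
- knob_c (a point): Black plastic handle knob standing on its flat foot: round, 54 mm high; foot 30 mm in diameter, straight body 34 mm in diameter from 10 to 42 mm above its underside, tapered above to 22 mm. Point: on its axis, half-way up (27 mm above the underside); z up its axis.
- pulley_c (a point): Aluminium three-step belt pulley with V grooves, standing on its widest step: 44 mm high; steps 60 mm in diameter (lowest 16 mm), 48 mm (from 16 to 30 mm up), 36 mm (from 30 to 44 mm up). Point: on its axis, half-way up (22 mm above the underside); z up its axis.
- big_nut_c (a point): The large steel hexagon nut, lying flat: 46 mm across the flats, 53 mm across the corners, 24 mm high, with an open hole. Point: its centre, half-way up (12 mm above the underside); z along its hole, x at a right angle to one pair of flats (the other pairs at 60 degree steps).
- small_nut_c (a point): The small steel hexagon nut, lying flat: 30 mm across the flats, 35 mm across the corners, 18 mm high, with an open hole. Point: its centre, half-way up (9 mm above the underside); z along its hole, x at a right angle to one pair of flats (the other pairs at 60 degree steps).
- flange_c (a point): Steel grinding-wheel flange lying with its hub up: disc 60 mm in diameter and 6 mm thick, with a round hub 28 mm in diameter rising 20 mm above the disc (26 mm high in all). Point: on its axis, half-way up (13 mm above the underside); z up its axis.
- mug_c (a point): Bystander: white mug, 76 mm in diameter, 85 mm high. Point: centre, half-way up. To be left alone.
- oil_c (a point): Bystander: small grey round bottle with a black cap, 52 mm in diameter, 120 mm high. Point: centre, half-way up. To be left alone.
- driver: Bystander: screwdriver with a black handle lying on the bench beyond the stock, roughly along y. Its x axis runs along the tool towards the tip. To be left alone.
Mind the look-alikes: they are no part of the job. What is shaped like the part that bears small_nut_c but green is not meant.

How it is judged:
By the outcome, as a careful person would: the job done as asked, in the order asked, and still so for the second after the job is handed in, with the robot touching nothing.
It also fails if it takes over 118 s, if anything falls off the work surface, if the arm or the gripper's body presses on something with over 40 N, if the wrist force passes 120 N, or if a joint passes its speed limit or range.

### The arm

A 6-joint arm with a two-finger parallel gripper is mounted at the origin on the work surface. World frame = base frame: x ahead of the robot, y to its left, z up, the work surface at z = 0. Lengths are in m, angles in rad, forces in N, time in s.
With the tool pointing down it reaches from about 0.3 to 0.75 m from the base axis. Payload 8.5 kg.
Tool frame: the origin (TCP) lies at the very end of the fingers, on their centre line; the grasp point (between the pads) lies 19 mm behind it; z points along the fingers, y is the line along which they close (so a half turn about z gives the same grasp; the last joint's range is limited). The gripper opens to 85 mm and grips with 20 to 120 N. Pads are 22 mm wide; open, the fingers measure 114 mm over their backs; the gripper's body (76 mm by 85 mm) begins 54 mm behind the grasp point. The pads swing forward as they close: fully open they stand 13 mm farther back than shut.
Start: joints at [-0.215, 0.381, 1.297, -0, 1.464, -0.215], TCP at [0.55, 0, 0.231] pointing down, gripper open.
Joint ranges: [-3.11, 3.11], [-0.89, 2.33], [0.22, 2.48], [-1.42, 4.56], [0.17, 2.85], [-2.88, 2.88]. Speed limits (rad/s): [2.39, 2.39, 3.14, 3.14, 3.14, 3.14].

### API

Orientations are given as a unit quaternion [w, x, y, z].
In Python, from station import arm gives the robot as it stands.
- The arm moves only by the shell command python3 -m creep 'ROWS' [FORCE]. ROWS is JSON, a list of rows, each a list of 7 numbers: the shift along the tool's x, y, z in units of 40 mm (1.0 is 40 mm), then the turn, a rotation vector about the tool's x, y, z in units of 5 degrees (1.0 is 5 degrees), then the gripper command: -1 is fully open, 1 is shut, values between are in proportion. In form: [[x, y, z, rx, ry, rz, jaw], ...]. A call has 1 to 5 rows; each row is the pose to reach, as a shift and turn from the pose commanded when the call began, along the tool's axes at that moment; what a row does not reach only later rows make up. A row lasts 1/12 s, in which the tool goes at most 41.7 mm and 7.16 degrees, less where a joint would pass 70% of its speed; a pose out of reach is approached as far as the arm can. A call with a gripper value outside its range is refused whole. The fingers move at their own pace and stop on an object; FORCE is the grip in N (left out, the last holds). Time passes only in rows, so rows that repeat a pose let the fingers close. It gives the time, the measured TCP pose, the force, the opening and the grip force at its end, in the units of the state.
- arm.observe(): the state, without advancing time (a new reading comes with each control period).
- arm.capture(name): name is "scene" or "side" or "wrist"; returns (picture, depth): 400x640x3 uint8, blue, green, red; 400x640 float32, m along the optical axis (not along the pixel's ray), 0 where there is no reading.
- arm.camera_info(name): a dict with "fx", "fy", "cx", "cy" (pixels), "extrinsics" (4x4, takes a point from camera to world coordinates); the wrist camera has in their place "T_tool_cam" (4x4, takes a point from camera to tool coordinates, whose origin is the TCP and whose axes are the flange's). Camera axes: x right, y up, looking along -z (the intrinsics and any distortion apply to the point x, -y, -z); pixel columns grow to the right and rows downward; lengths in m; the calibration is good to about 2 mm. A picture is of the moment at which its call begins: read the wrist's pose just before it. camera_info takes no time and is no camera call.
- arm.job_done(): hands the job in; it is judged then, once.
The state is a dict: "time_s": time; "qpos": joint angles; "joint_vel": joint speeds; "effort": joint torques, N m; "position": TCP position; "tcp_rot": TCP orientation; "wrist_force": force on the tool from outside, world axes, zero at the start; "wrist_torque": the same for the moment, N m; "gripper_width": finger opening in m; "grasp_force": force on a finger pad.
Only numpy, scipy, OpenCV 4.12 (cv2) and the standard library are available. Lean on these libraries where they do the work, as an engineer would, in place of code of your own. Each camera call takes 0.05 s, during which the arm holds its last target. There are 200 camera calls.

## Working session

There is one attempt and no reset: what is moved stays moved. The work goes in short steps, Python scripts to look and compute and a shell command to move; the robot and the scene stay as the last step left them, time stands still between calls to the robot, and variables do not carry over. Pictures are saved under pics/ and viewed, at most 14 in all, crops included, and the job is handed in when it is done.

```bash
ls; mkdir -p pics; python3 - <<'E'
from station import arm
import cv2,numpy as np
print(arm.observe())
for n in("scene","side","wrist"):
    i=arm.camera_info(n); print(n,{k:(np.round(v,4).tolist() if not np.isscalar(v) else v) for k,v in i.items()})
for n in("scene","wrist"):
    p,d=arm.capture(n); cv2.imwrite(f"pics/{n}0.png",p); np.save(f"pics/{n}0.npy",d); print(d[200,320],(d>0).mean())
E
```

```text
pics
{'time_s': 0.0, 'qpos': array([-2.15290053e-01,  3.81198098e-01,  1.29830410e+00,  1.35837461e-06,
        1.46359747e+00, -2.15294824e-01]), 'joint_vel': array([-3.78201058e-04, -9.51073504e-04, -6.17398914e-05,  1.21107935e-04,
       -1.03427805e-03,  2.26417950e-04]), 'effort': array([-1.00240642e-03, -4.48466885e+01, -2.31285810e+01, -2.87182611e-04,
        4.73836102e-03,  1.77242771e-05]), 'position': array([5.49690557e-01, 7.11600334e-05, 2.30696040e-01]), 'tcp_rot': array([-6.34700227e-04,  7.07104945e-01,  7.07108215e-01, -4.06115475e-04]), 'wrist_force': array([-0.65978432,  0.30660021,  0.9989564 ]), 'wrist_torque': array([-0.01530647, -0.00098894,  0.03725346]), 'grasp_force': 0.0, 'gripper_width': 0.08566769550213006}
scene {'fx': 438.92802861405244, 'fy': 438.92802861405244, 'cx': 328.61476684370035, 'cy': 196.05087565054004, 'extrinsics': [[-0.1476, -0.7123, 0.6862, 1.1779], [0.989, -0.1099, 0.0987, 0.08], [0.0051, 0.6932, 0.7207, 0.7051], [0.0, 0.0, 0.0, 1.0]]}
side {'fx': 420.4308285579818, 'fy': 420.4308285579818, 'cx': 319.1239491862965, 'cy': 195.1190465475088, 'extrinsics': [[0.9538, 0.2206, -0.2038, 0.3749], [-0.2998, 0.7405, -0.6015, -0.5469], [0.0182, 0.6348, 0.7724, 0.7792], [0.0, 0.0, 0.0, 1.0]]}
wrist {'fx': 276.94206469380464, 'fy': 276.94206469380464, 'cx': 319.40470096698084, 'cy': 200.54765442454212, 'T_tool_cam': [[0.0003, 0.955, 0.2965, 0.0751], [1.0, -0.0007, 0.0013, 0.0005], [0.0015, 0.2965, -0.955, -0.1423], [0.0, 0.0, 0.0, 1.0]]}
0.96981376 0.99589453125
0.39012745 0.9960078125
```

View scene.

View pics/scene0.png

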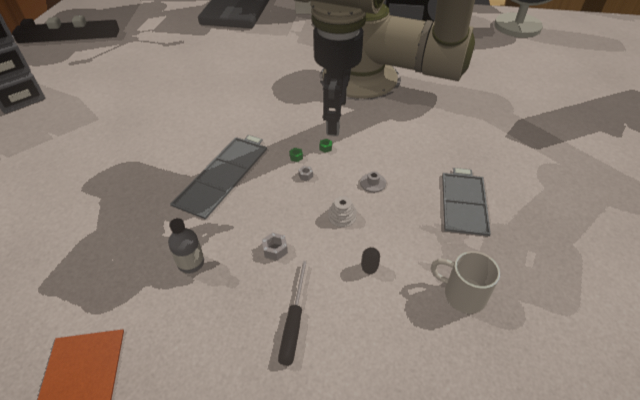

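View pics/wrist0.png

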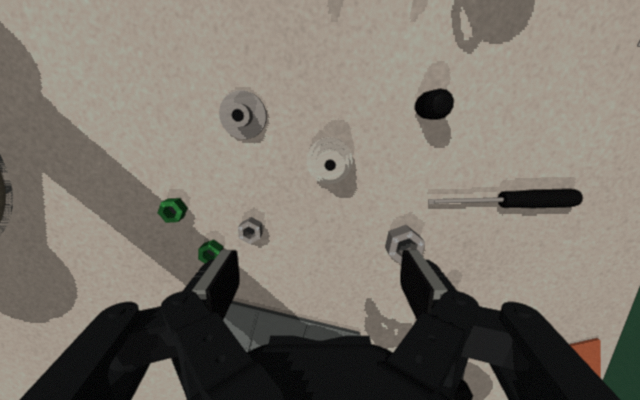

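The scene view shows tray3 at about (220,177), tray2 at (465,203), the knob at (371,260), pulley (343,210), big nut (275,246) and flange (373,180). There are three small-nut shapes: two green at (296,154) and (326,145), and one steel at (306,172). Steel fits the description, and in the wrist view it is at (250,231). Next I'll measure everything.

```bash
cat > h.py <<'E'
from station import arm
import cv2,numpy as np
from scipy.spatial.transform import Rotation as R
def pose(o):
    T=np.eye(4);q=o['tcp_rot'];T[:3,:3]=R.from_quat(np.r_[q[1:],q[0]]).as_matrix();T[:3,3]=o['position'];return T
def look(n):
    o=arm.observe();i=arm.camera_info(n);p,d=arm.capture(n)
    T=i['extrinsics'] if n!='wrist' else pose(o)@i['T_tool_cam']
    return p,d,i,np.array(T)
def rays(uv,i,T):
    uv=np.asarray(uv,float).reshape(-1,2)
    return np.c_[(uv[:,0]-i['cx'])/i['fx'],-(uv[:,1]-i['cy'])/i['fy'],-np.ones(len(uv))]@T[:3,:3].T
def plane(uv,z,i,T):
    r=rays(uv,i,T);return (T[:3,3]+r*((z-T[2,3])/r[:,2])[:,None])[:,:2]
def world(d,i,T):
    v,u=np.mgrid[:d.shape[0],:d.shape[1]];r=rays(np.c_[u.ravel(),v.ravel()],i,T)
    return (T[:3,3]+r*d.ravel()[:,None]).reshape(*d.shape,3)
def tops(n,x0=.3,x1=.85,y0=-.4,y1=.4,zs=(.012,.2)):
    "blobs standing above the bench: pixel, centre of top face by rays on its plane, size"
    p,d,i,T=look(n);W=world(d,i,T)
    m=((W[...,2]>zs[0])&(W[...,2]<zs[1])&(W[...,0]>x0)&(W[...,0]<x1)&(W[...,1]>y0)&(W[...,1]<y1)&(d>0)).astype(np.uint8)
    k,L,s,c=cv2.connectedComponentsWithStats(m)
    for j in range(1,k):
        if s[j,4]<60: continue
        b=L==j;z=np.percentile(W[b][:,2],90);t=(b&(W[...,2]>z-.004)).astype(np.uint8)
        C=max(cv2.findContours(t,0,1)[0],key=cv2.contourArea)
        q=plane(C[:,0],z,i,T).astype(np.float32)
        e=cv2.minEnclosingCircle(q);r=cv2.minAreaRect(q*1000)
        # hexagon: width against direction
        a=np.deg2rad(np.arange(0,60,1));w=[np.mean([np.ptp(q@[np.cos(x+h),np.sin(x+h)]) for h in (0,np.pi/3,2*np.pi/3)]) for x in a]
        col=p[t>0].mean(0).astype(int)
        print(n,'px',c[j].round(),'top z',round(float(z)*1e3),'xy',np.round(np.array(r[0]),1),'circ',np.round(np.array(e[0])*1e3,1),'d',round(e[1]*2e3,1),'flat dir',int(np.argmin(w)),round(min(w)*1e3,1),'bgr',col)
    return p,d,i,T,W
def go(x,y,z,yaw=None):
    "tool-frame shift (40 mm units) and turn (5 deg units) from the present pose to tcp x,y,z (mm), tool y at yaw deg from world x"
    T=pose(arm.observe())
    if yaw is None: yaw=np.rad2deg(np.arctan2(T[1,1],T[0,1]))
    c,s=np.cos(np.deg2rad(yaw)),np.sin(np.deg2rad(yaw))
    Rt=np.c_[[-s,c,0],[c,s,0],[0,0,-1]]
    Rt[:,0]=np.cross(Rt[:,1],Rt[:,2])
    v=R.from_matrix(T[:3,:3].T@Rt).as_rotvec(degrees=True)/5
    t=T[:3,:3].T@(np.array([x,y,z])/1e3-T[:3,3])/.04
    print('go',np.round(t,2),np.round(v,2))
E
python3 - <<'E'
from h import *
tops('wrist')
p,d,i,T,W=tops('scene')
np.savez('pics/s.npz',p=p,W=W)
# trays: dark grey floor
h=p.max(2)
hsv=cv2.cvtColor(p,cv2.COLOR_BGR2HSV)
for px in((222,172),(190,195),(465,190),(465,218),(255,170),(150,180)): print(px,p[px[1],px[0]],W[px[1],px[0]].round(3))
E
```

```text
wrist px [435. 104.] top z 53 xy [682.8  87.1] circ [682.2  86.8] d 26.4 flat dir 44 25.1 bgr [14 14 14]
wrist px [239. 115.] top z 27 xy [452.2  75.1] circ [452.1  75. ] d 27.9 flat dir 55 26.8 bgr [87 92 97]
wrist px [329. 160.] top z 44 xy [562.2  18. ] circ [562.   18.2] d 35.9 flat dir 1 35.1 bgr [127 137 142]
wrist px [507. 199.] top z 24 xy [822.2 -32.4] circ [822.  -30.6] d 57.3 flat dir 34 42.8 bgr [12 12 12]
wrist px [170. 211.] top z 19 xy [345.9 -50.7] circ [346.4 -50.7] d 35.6 flat dir 30 31.0 bgr [40 81 34]
wrist px [249. 232.] top z 19 xy [451.6 -80.8] circ [451.5 -80.7] d 34.6 flat dir 58 30.9 bgr [115 120 125]
wrist px [403. 243.] top z 24 xy [667.9 -98.1] circ [ 669.3 -100.3] d 52.4 flat dir 53 46.1 bgr [114 120 125]
wrist px [207. 252.] top z 19 xy [ 389.8 -112.8] circ [ 390.4 -114.3] d 35.1 flat dir 52 29.2 bgr [35 70 30]
wrist px [463. 391.] top z 120 xy [ 725.5 -248.4] circ [ 725.4 -250.4] d 26.2 flat dir 30 22.5 bgr [10 10 11]
scene px [325. 144.] top z 19 xy [348.8 -47.4] circ [348.3 -47.4] d 35.3 flat dir 38 31.7 bgr [52 92 54]
scene px [296. 153.] top z 19 x
[... 513 characters left out ...]
ne px [274. 245.] top z 25 xy [ 672.3 -100. ] circ [ 672.9 -100.5] d 53.5 flat dir 52 47.2 bgr [123 128 136]
scene px [370. 259.] top z 52 xy [686.6  89.4] circ [687.9  88.2] d 27.4 flat dir 9 24.7 bgr [51 55 61]
scene px [469. 279.] top z 83 xy [719.4 267.9] circ [719.1 267.5] d 80.0 flat dir 9 76.8 bgr [119 130 136]
scene px [295. 310.] top z 25 xy [824.8 -31.4] circ [824.7 -30.6] d 52.6 flat dir 33 39.8 bgr [50 54 60]
(222, 172) [77 80 81] [ 0.468 -0.275  0.001]
(190, 195) [75 77 79] [ 0.554 -0.321  0.003]
(465, 190) [105 108 108] [0.445 0.285 0.004]
(465, 218) [106 109 109] [0.527 0.28  0.   ]
(255, 170) [103 111 121] [ 0.449 -0.201  0.   ]
(150, 180) [102 110 121] [ 0.518 -0.431 -0.   ]
```

```bash
python3 - <<'E'
from h import *
def trays(n):
    p,d,i,T=look(n)
    W=world(d,i,T);f=p.astype(int);m=((f[...,2]-f[...,0]<f.mean(2)*.09)&(f.mean(2)>30)&(W[...,2]<.013)&(W[...,0]>.3)&(W[...,0]<.8)&(abs(W[...,1])<.5)).astype(np.uint8)
    m=cv2.morphologyEx(m,cv2.MORPH_OPEN,np.ones((3,3)));m=cv2.morphologyEx(m,cv2.MORPH_CLOSE,np.ones((5,5)))
    k,L,s,c=cv2.connectedComponentsWithStats(m)
    for j in range(1,k):
        if s[j,4]<400: continue
        C=max(cv2.findContours((L==j).astype(np.uint8),0,1)[0],key=cv2.contourArea)
        q=plane(C[:,0],.006,i,T).astype(np.float32)*1000
        print(n,c[j].round(),s[j,4],[np.round(x,1) for x in cv2.minAreaRect(q)])
    return p,m
p,m=trays('scene');cv2.imwrite('pics/m.png',m*255)
p,m=trays('side')
cv2.imwrite('pics/side0.png',p)
c=cv2.imread('pics/wrist0.png')[190:280,140:440]; cv2.imwrite('pics/crop0.png',cv2.resize(c,None,fx=2.6,fy=2.6))
E
```

```text
scene [219. 177.] 3045 [array([ 469.3, -268.8]), array([ 93.2, 278.6]), np.float64(73.8)]
scene [465. 203.] 2495 [array([474.1, 281.3]), array([ 91.5, 195.1]), np.float64(89.8)]
side [254. 142.] 1478 [array([466. , 278.1]), array([ 96.7, 178. ]), np.float64(89.9)]
side [319. 339.] 6797 [array([ 469.3, -270.5]), array([ 92.4, 276.9]), np.float64(73.0)]
```

View pics/crop0.png

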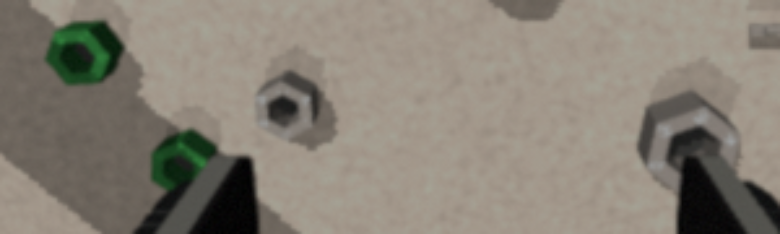

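View pics/m.png

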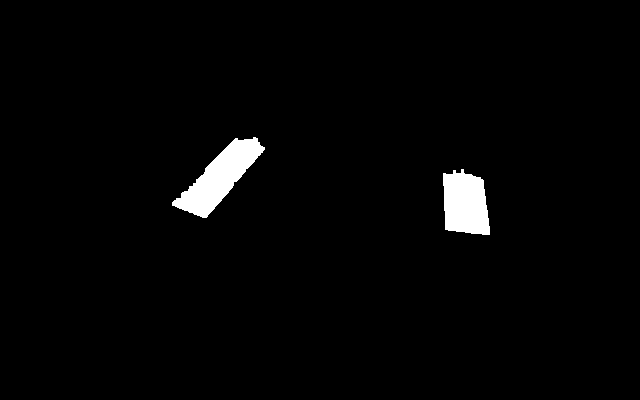

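Both the crop and the masks confirm it: the steel nut at wrist pixel (250,231) is uncoloured and the two look-alikes are green. The tray masks are clean. I'll start with the knob.

```bash
python3 -c "
from h import *
go(684,88,150,73.5)"
```

```text
go [2.2  3.35 2.03] [ -0.   -0.  -14.7]
```

```bash
python3 -m creep '[[0.4,0.67,0.4,0,0,-1.4,-1],[0.9,1.35,0.8,0,0,-2.8,-1],[1.3,2,1.2,0,0,-4.2,-1],[1.8,2.7,1.6,0,0,-5.6,-1],[2.2,3.35,2.03,0,0,-7,-1]]' 60; python3 -m creep '[[0,0,0,0,0,-1.4,-1],[0,0,0,0,0,-2.8,-1],[0,0,0,0,0,-4.2,-1],[0,0,0,0,0,-5.6,-1],[0,0,0,0,0,-7,-1]]'; python3 -m creep '[[0,0,0,0,0,-0.7,-1],[0,0,0,0,0,-0.7,-1],[0,0,0,0,0,-0.7,-1]]'
python3 - <<'E'
from h import *
go(684,88,150,73.5)
p,*_=tops('wrist')
cv2.imwrite('pics/w1.png',p)
E
```

```text
time_s: 0.72
position: [0.6852, 0.0894, 0.1493]
tcp_rot: [0.0, 0.459, 0.888, 0.0]
wrist_force: [0.2, -0.2, 0.1]
gripper_width: 0.0854
grasp_force: 0.0
time_s: 1.13
position: [0.684, 0.0881, 0.1498]
tcp_rot: [-0.0, 0.171, 0.985, -0.0]
wrist_force: [0.7, 0.6, 1.3]
gripper_width: 0.0855
grasp_force: 0.0
time_s: 1.38
position: [0.684, 0.088, 0.15]
tcp_rot: [-0.0, 0.145, 0.989, -0.0]
wrist_force: [0.5, -0.4, -0.1]
gripper_width: 0.0855
grasp_force: 0.0
go [-0.  0. -0.] [-0.   -0.   -0.03]
wrist px [55.  6.] top z 19 xy [463.1 -83.4] circ [460.3 -82.6] d 31.4 flat dir 44 22.3 bgr [73 77 81]
wrist px [210.  89.] top z 44 xy [562.2  18.6] circ [562.4  18.6] d 36.5 flat dir 56 35.7 bgr [128 138 142]
wrist px [530. 182.] top z 84 xy [717.  265.4] circ [716.7 265. ] d 79.5 flat dir 18 77.0 bgr [107 120 124]
wrist px [319. 195.] top z 53 xy [682.3  87.6] circ [682.6  87.5] d 25.6 flat dir 57 24.5 bgr [13 13 13]
wrist px [146. 229.] top z 24 xy [ 670.  -100.7] circ [ 670.1 -100.5] d 54.7 flat dir 52 47.7 bgr [115 120 126]
wrist px [229. 291.] top z 195 xy [666.8  47.5] circ [668.2  45. ] d 22.7 flat dir 13 18.0 bgr [31 33 33]
wrist px [421. 280.] top z 197 xy [690.2 131.4] circ [692.9 132.7] d 19.7 flat dir 15 15.7 bgr [28 30 30]
wrist px [ 33. 320.] top z 79 xy [ 733.  -238.3] circ [ 727.4 -246.2] d 51.3 flat dir 55 36.8 bgr [37 38 39]
```

View pics/w1.png

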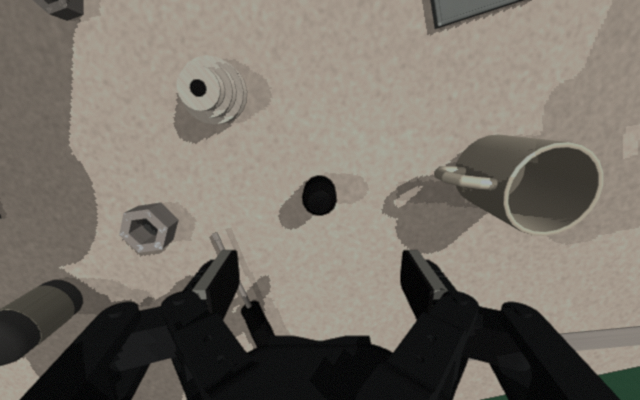

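The knob is at (319,195), central between the fingers, and measures (682.5, 87.5) with its top at 53 mm. I'll descend and grip.

```bash
python3 -m creep '[[0.03,0,0.9,0,0,0,-1],[0.03,0,1.8,0,0,0,-1],[0.03,0,2.6,0,0,0,-1],[0.03,0,3.2,0,0,0,-0.5],[0.03,0,3.38,0,0,0,0]]' 60; python3 -m creep '[[0,0,0,0,0,0,1],[0,0,0,0,0,0,1],[0,0,0,0,0,0,1],[0,0,0,0,0,0,1],[0,0,0,0,0,0,1]]';python3 -m creep '[[0,0,0,0,0,0,1],[0,0,0,0,0,0,1],[0,0,0,0,0,0,1],[0,0,0,0,0,0,1],[0,0,0,0,0,0,1]]'; python3 -m creep '[[0,0,-0.2,0,0,0,1],[0,0,-0.6,0,0,0,1],[0,0,-1.4,0,0,0,1],[0,0,-2.2,0,0,0,1],[0,0,-2.5,0,0,0,1]]'
python3 -c "
from h import *
go(399.3,-248.8,115,73.5)"
```

```text
time_s: 1.85
position: [0.6807, 0.0883, 0.0105]
tcp_rot: [-0.004, 0.144, 0.99, -0.0]
wrist_force: [-0.3, 0.3, -0.1]
gripper_width: 0.0638
grasp_force: 0.0
time_s: 2.27
position: [0.6839, 0.0883, 0.017]
tcp_rot: [0.002, 0.144, 0.99, 0.0]
wrist_force: [0.6, 0.1, 6.7]
gripper_width: 0.032
grasp_force: 60.2
time_s: 2.68
position: [0.6839, 0.0883, 0.017]
tcp_rot: [0.002, 0.144, 0.99, 0.0]
wrist_force: [-0.2, 0.7, 7.2]
gripper_width: 0.0321
grasp_force: 60.2
time_s: 3.1
position: [0.6842, 0.0883, 0.1206]
tcp_rot: [0.004, 0.143, 0.99, 0.0]
wrist_force: [0.3, 0.1, -0.7]
gripper_width: 0.0322
grasp_force: 59.6
go [  4.44 -10.1    0.09] [ 0.02  0.08 -0.  ]
```

```bash
python3 -m creep '[[0.2,-0.5,0,0,0,0,1],[0.5,-1.2,0,0,0,0,1],[0.9,-2.05,0,0,0,0,1],[1.3,-3,0,0,0,0,1],[1.7,-3.9,0,0,0,0,1]]'; python3 -m creep '[[0.37,-0.85,0,0,0,0,1],[0.74,-1.7,0,0,0,0,1],[1.1,-2.55,0,0,0,0,1],[1.5,-3.4,0,0,0,0,1],[1.8,-4.1,0,0,0,0,1]]';  python3 -m creep '[[0.34,-0.8,0,0,0,0,1],[0.64,-1.4,0,0,0,0,1],[0.84,-1.9,0,0,0,0,1],[0.94,-2.1,0,0,0,0,1],[0.94,-2.1,0,0,0,0,1]]'
python3 - <<'E'
from h import *
go(399.3,-248.8,115,73.5);
p,d,i,T=look('wrist');cv2.imwrite('pics/w2.png',p)
# expected outline of pocket 1 (lip tops) drawn
import numpy as np
a=np.deg2rad(-16.5);A=np.array([[np.cos(a),-np.sin(a)],[np.sin(a),np.cos(a)]])
for c in(-84,0,84):
    q=np.array([[c+sx*40,sy*42] for sx,sy in((-1,-1),(1,-1),(1,1),(-1,1))])@A.T/1e3+[.4799,-.2727]
    w=np.c_[q,np.full(4,.008)]
    cam=(w-T[:3,3])@T[:3,:3]
    uv=np.c_[cam[:,0]/-cam[:,2]*i['fx']+i['cx'],cam[:,1]/cam[:,2]*i['fy']+i['cy']]
    cv2.polylines(p,[uv.astype(np.int32)],True,(0,0,255),1)
cv2.imwrite('pics/w2o.png',p)
E
```

```text
time_s: 3.52
position: [0.5719, -0.0429, 0.1156]
tcp_rot: [0.0, 0.143, 0.99, -0.0]
wrist_force: [0.8, -1.1, -1.1]
gripper_width: 0.032
grasp_force: 59.6
time_s: 3.93
position: [0.456, -0.1801, 0.1157]
tcp_rot: [0.0, 0.144, 0.99, -0.0]
wrist_force: [-0.1, 0.1, -0.7]
gripper_width: 0.0322
grasp_force: 59.6
time_s: 4.35
position: [0.3971, -0.2497, 0.1155]
tcp_rot: [0.0, 0.145, 0.989, -0.0]
wrist_force: [-0.2, 0.4, -1.1]
gripper_width: 0.0318
grasp_force: 59.7
go [-0.05  0.04  0.01] [-0.01  0.01 -0.03]
```

View pics/w2o.png

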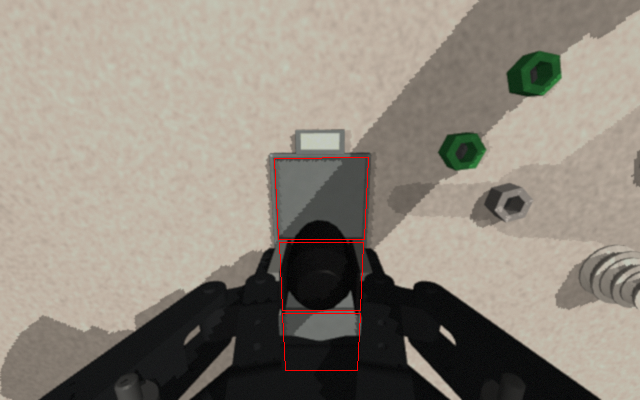

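The projected pocket outlines match the tray to within about 2 mm, so the tray pose holds. I'll lower the knob into pocket 1.

```bash
python3 -m creep '[[-0.05,0.04,0.7,0,0,0,1],[-0.05,0.04,1.4,0,0,0,1],[-0.05,0.04,1.9,0,0,0,1],[-0.05,0.04,2.2,0,0,0,1],[-0.05,0.04,2.3,0,0,0,1]]'; python3 -m creep '[[0,0,0.04,0,0,0,1],[0,0,0.06,0,0,0,1],[0,0,0.06,0,0,0,1]]';python3 -m creep '[[0,0,0,0,0,0,-0.5],[0,0,0,0,0,0,-0.5],[0,0,0,0,0,0,-0.5],[0,0,0,0,0,0,-0.5],[0,0,0,0,0,0,-0.5]]'; python3 -m creep '[[0,0,-0.4,0,0,0,-0.5],[0,0,-1,0,0,0,-0.5],[0,0,-2,0,0,0,-1],[0,0,-2.8,0,0,0,-1],[0,0,-3,0,0,0,-1]]'
python3 - <<'E'
from h import *
go(562.3,18.5,140,73.5);tops('wrist',x0=.35,x1=.5,y0=-.3,y1=-.2,zs=(.02,.07))
E
```

```text
time_s: 4.82
position: [0.4004, -0.2459, 0.0213]
tcp_rot: [-0.001, 0.143, 0.99, 0.001]
wrist_force: [-0.5, 0.3, -1.0]
gripper_width: 0.0323
grasp_force: 59.6
time_s: 5.07
position: [0.4008, -0.2476, 0.0212]
tcp_rot: [0.001, 0.143, 0.99, -0.0]
wrist_force: [-0.4, -0.0, -0.8]
gripper_width: 0.0323
grasp_force: 59.6
time_s: 5.48
position: [0.4002, -0.2477, 0.0207]
tcp_rot: [0.0, 0.144, 0.99, -0.0]
wrist_force: [-0.1, 0.1, 0.1]
gripper_width: 0.0639
grasp_force: 0.0
time_s: 5.9
position: [0.4014, -0.2488, 0.1451]
tcp_rot: [0.003, 0.143, 0.99, -0.002]
wrist_force: [1.0, -1.0, 1.3]
gripper_width: 0.0855
grasp_force: 0.0
go [-1.96  7.55  0.11] [-0.04  0.08  0.  ]
wrist px [321. 197.] top z 56 xy [ 400.2 -247.9] circ [ 399.9 -247.9] d 25.3 flat dir 43 24.2 bgr [10 10 10]
```

```bash
python3 -m creep '[[-0.2,0.8,0,0,0,0,-1],[-0.45,1.7,0,0,0,0,-1],[-0.7,2.7,0,0,0,0,-1],[-0.95,3.65,0,0,0,0,-1],[-1.2,4.6,0,0,0,0,-1]]'; python3 -m creep '[[-0.25,0.95,0.1,0,0,0,-1],[-0.5,1.9,0.1,0,0,0,-1],[-0.7,2.6,0.1,0,0,0,-1],[-0.76,2.95,0.1,0,0,0,-1],[-0.76,2.95,0.1,0,0,0,-1]]'
python3 - <<'E'
from h import *
tops('wrist',x0=.5,x1=.62,y0=-.05,y1=.08,zs=(.02,.07));go(562.3,18.5,17,73.5)
E
```

```text
time_s: 6.37
position: [0.4986, -0.0829, 0.1392]
tcp_rot: [-0.001, 0.144, 0.99, 0.0]
wrist_force: [0.8, -1.2, -0.2]
gripper_width: 0.0856
grasp_force: 0.0
time_s: 6.78
position: [0.5615, 0.0223, 0.1347]
tcp_rot: [-0.001, 0.142, 0.99, 0.0]
wrist_force: [-1.3, -1.0, 0.2]
gripper_width: 0.0854
grasp_force: 0.0
wrist px [316. 200.] top z 44 xy [561.4  18.3] circ [561.3  18.2] d 36.3 flat dir 30 35.4 bgr [121 131 137]
go [-0.06 -0.04  2.95] [-0.   -0.03  0.03]
```

```bash
python3 -m creep '[[-0.04,-0.05,0.8,0,0,0,-1],[-0.04,-0.05,1.6,0,0,0,-1],[-0.04,-0.05,2.2,0,0,0,-1],[-0.04,-0.05,2.6,0,0,0,-1],[-0.04,-0.05,2.8,0,0,0,-1]]'; python3 -m creep '[[0,0,0.1,0,0,0,-0.5],[0,0,0.12,0,0,0,0],[0,0,0.12,0,0,0,1],[0,0,0.12,0,0,0,1],[0,0,0.12,0,0,0,1]]' 70;python3 -m creep '[[0,0,0,0,0,0,1],[0,0,0,0,0,0,1],[0,0,0,0,0,0,1]]'; python3 -m creep '[[0,0,-0.2,0,0,0,1],[0,0,-0.6,0,0,0,1],[0,0,-1.2,0,0,0,1],[0,0,-1.7,0,0,0,1],[0,0,-1.9,0,0,0,1]]'
python3 - <<'E'
from h import *
go(479.9,-272.7,95,73.5)
p,*_=look('side');cv2.imwrite('pics/s1.png',cv2.resize(p[100:300,250:570],None,fx=2.4,fy=2.4))
E
```

```text
time_s: 7.25
position: [0.5602, 0.0163, 0.0217]
tcp_rot: [-0.002, 0.144, 0.99, -0.0]
wrist_force: [-0.3, 0.4, 0.1]
gripper_width: 0.0854
grasp_force: 0.0
time_s: 7.67
position: [0.5626, 0.017, 0.0213]
tcp_rot: [0.001, 0.143, 0.99, -0.0]
wrist_force: [-2.2, -1.0, 6.2]
gripper_width: 0.0446
grasp_force: 70.7
time_s: 7.92
position: [0.5626, 0.017, 0.0213]
tcp_rot: [0.001, 0.143, 0.99, -0.0]
wrist_force: [-2.3, -1.5, 6.3]
gripper_width: 0.0445
grasp_force: 70.7
time_s: 8.33
position: [0.5631, 0.0172, 0.099]
tcp_rot: [0.002, 0.143, 0.99, -0.0]
wrist_force: [0.2, -0.3, -1.9]
gripper_width: 0.0444
grasp_force: 71.8
go [-0.06 -7.54  0.1 ] [0.01 0.06 0.  ]
```

View pics/s1.png

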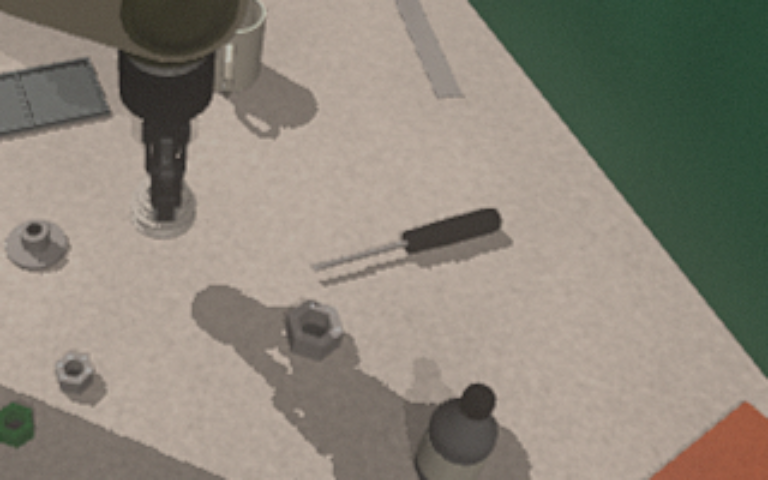

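The pulley is held upright at crop (163,210), clear of the bench. Moving it to pocket 2.

```bash
python3 -m creep '[[0,-0.6,0.1,0,0,0,1],[0,-1.5,0.1,0,0,0,1],[0,-2.4,0.1,0,0,0,1],[0,-3.3,0.1,0,0,0,1],[0,-4.2,0.1,0,0,0,1]]'; python3 -m creep '[[0,-0.9,0,0,0,0,1],[-0.06,-1.8,0,0,0,0,1],[-0.06,-2.6,0,0,0,0,1],[-0.06,-3.1,0,0,0,0,1],[-0.06,-3.34,0,0,0,0,1]]';python3 -m creep '[[0,0,0,0,0,0,1],[0,0,0,0,0,0,1]]'
python3 - <<'E'
from h import *
go(479.9,-272.7,25,73.5)
E
```

```text
time_s: 8.8
position: [0.5133, -0.1449, 0.091]
tcp_rot: [-0.001, 0.143, 0.99, 0.0]
wrist_force: [0.8, -0.6, -2.9]
gripper_width: 0.0447
grasp_force: 72.0
time_s: 9.22
position: [0.4776, -0.2749, 0.0909]
tcp_rot: [-0.0, 0.145, 0.989, 0.0]
wrist_force: [-0.6, -0.2, -2.0]
gripper_width: 0.0444
grasp_force: 72.0
time_s: 9.38
position: [0.4786, -0.2718, 0.0912]
tcp_rot: [-0.0, 0.144, 0.99, 0.001]
wrist_force: [0.4, -0.3, -2.6]
gripper_width: 0.0442
grasp_force: 72.0
go [-0.04 -0.01  1.65] [ 0.01 -0.01 -0.  ]
```

```bash
python3 -m creep '[[-0.03,0,0.5,0,0,0,1],[-0.03,0,1,0,0,0,1],[-0.03,0,1.4,0,0,0,1],[-0.03,0,1.6,0,0,0,1],[-0.03,0,1.65,0,0,0,1]]'; python3 -m creep '[[0,0,0.01,0,0,0,1],[0,0,0.01,0,0,0,1],[0,0,0.01,0,0,0,-0.6],[0,0,0.01,0,0,0,-0.6],[0,0,0.01,0,0,0,-0.6]]';python3 -m creep '[[0,0,0,0,0,0,-0.6],[0,0,0,0,0,0,-0.6]]'; python3 -m creep '[[0,0,-0.4,0,0,0,-0.6],[0,0,-1,0,0,0,-0.6],[0,0,-2,0,0,0,-1],[0,0,-2.8,0,0,0,-1],[0,0,-3,0,0,0,-1]]'
python3 - <<'E'
from h import *
tops('wrist',x0=.35,x1=.6,y0=-.33,y1=-.2,zs=(.02,.07));go(670,-100.5,140,73.5)
E
```

```text
time_s: 9.8
position: [0.4797, -0.2711, 0.0244]
tcp_rot: [-0.001, 0.143, 0.99, 0.001]
wrist_force: [0.1, 0.3, -1.7]
gripper_width: 0.0444
grasp_force: 72.1
time_s: 10.22
position: [0.4802, -0.2732, 0.0262]
tcp_rot: [0.001, 0.144, 0.99, -0.0]
wrist_force: [0.2, 0.8, -1.0]
gripper_width: 0.0677
grasp_force: 0.0
time_s: 10.38
position: [0.48, -0.273, 0.0257]
tcp_rot: [0.0, 0.144, 0.99, -0.0]
wrist_force: [-0.7, -0.3, -0.6]
gripper_width: 0.0687
grasp_force: 0.0
time_s: 10.8
position: [0.4813, -0.2741, 0.1506]
tcp_rot: [0.004, 0.143, 0.99, -0.002]
wrist_force: [-0.1, 0.0, 0.6]
gripper_width: 0.0851
grasp_force: 0.0
wrist px [323. 103.] top z 56 xy [ 401.4 -248.3] circ [ 401.6 -248.7] d 25.6 flat dir 28 24.2 bgr [16 16 17]
wrist px [321. 191.] top z 47 xy [ 479.1 -272.8] circ [ 479.1 -272.8] d 36.1 flat dir 44 35.3 bgr [ 94 101 107]
go [-3.29  5.5   0.25] [-0.04  0.08  0.  ]
```

```bash
python3 -m creep '[[-0.45,0.75,0,0,0,0.8,-1],[-0.95,1.6,0.1,0,0,1.7,-1],[-1.45,2.4,0.1,0,0,2.6,-1],[-1.95,3.25,0.2,0,0,3.5,-1],[-2.4,4.05,0.25,0,0,4.3,-1]]'; python3 -m creep '[[0,0,0,0,0,0,-1]]'; python3 -c "
from h import *
go(670,-100.5,140,52)"
```

```text
time_s: 11.27
position: [0.6187, -0.1431, 0.1334]
tcp_rot: [-0.001, 0.327, 0.945, 0.0]
wrist_force: [-0.5, -0.8, -0.3]
gripper_width: 0.0852
grasp_force: 0.0
time_s: 11.35
position: [0.6206, -0.1399, 0.1328]
tcp_rot: [-0.001, 0.325, 0.946, 0.001]
wrist_force: [-0.3, 0.2, 0.4]
gripper_width: 0.0854
grasp_force: 0.0
go [-0.37  1.54 -0.18] [ 0.01 -0.03  0.01]
```

```bash
python3 -m creep '[[-0.2,0.7,-0.1,0,0,0,-1],[-0.35,1.3,-0.18,0,0,0,-1],[-0.37,1.54,-0.18,0,0,0,-1],[-0.37,1.54,-0.18,0,0,0,-1],[-0.37,1.54,-0.18,0,0,0,-1]]'
python3 - <<'E'
from h import *
p,*_=tops('wrist',x0=.6,x1=.74,y0=-.17,y1=-.04,zs=(.01,.03));go(670,-100.5,7,52)
cv2.imwrite('pics/w3.png',p[100:330,180:460])
E
```

```text
time_s: 11.77
position: [0.6667, -0.1056, 0.1412]
tcp_rot: [-0.001, 0.325, 0.946, -0.0]
wrist_force: [-0.5, -0.7, 1.6]
gripper_width: 0.0857
grasp_force: 0.0
wrist px [325. 195.] top z 24 xy [ 670.2 -101.9] circ [ 670.1 -101.9] d 52.8 flat dir 52 46.1 bgr [131 136 141]
go [0.01 0.17 3.36] [-0.01 -0.02 -0.01]
```

View pics/w3.png

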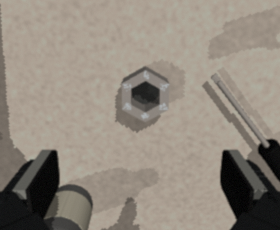

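```bash
python3 -m creep '[[0,0,1,0,0,0,-0.5],[0,0,1.8,0,0,0,-0.5],[0,0,2.2,0,0,0,-0.5],[0,0,2.2,0,0,0,-0.5],[0,0,2.2,0,0,0,-0.5]]'
python3 - <<'E'
from h import *
go(670.2,-101.5,7,52)
E
```

```text
time_s: 12.23
position: [0.6668, -0.1063, 0.0544]
tcp_rot: [-0.001, 0.326, 0.945, -0.0]
wrist_force: [-1.0, 1.0, 0.8]
gripper_width: 0.064
grasp_force: 0.0
go [0.01 0.15 1.19] [-0.01 -0.01 -0.01]
```

```bash
python3 -m creep '[[0.01,0.15,0,0,0,0,-0.5],[0.01,0.15,0.5,0,0,0,-0.5],[0.01,0.15,0.9,0,0,0,-0.5],[0.01,0.15,1.1,0,0,0,-0.5],[0.01,0.15,1.17,0,0,0,-0.5]]'; python3 -m creep '[[0,0,0,0,0,0,-0.5],[0,0,0,0,0,0,1],[0,0,0,0,0,0,1],[0,0,0,0,0,0,1],[0,0,0,0,0,0,1]]' 80;python3 -m creep '[[0,0,0,0,0,0,1],[0,0,0,0,0,0,1]]'; python3 -m creep '[[0,0,-0.2,0,0,0,1],[0,0,-0.6,0,0,0,1],[0,0,-1.3,0,0,0,1],[0,0,-2,0,0,0,1],[0,0,-2.4,0,0,0,1]]'
python3 - <<'E'
from h import *
go(560.4,-296.6,100,52)
E
```

```text
time_s: 12.65
position: [0.671, -0.1004, 0.0078]
tcp_rot: [0.0, 0.326, 0.946, 0.0]
wrist_force: [-0.8, 1.0, 0.5]
gripper_width: 0.0643
grasp_force: 0.0
time_s: 13.07
position: [0.6718, -0.1007, 0.0097]
tcp_rot: [0.002, 0.326, 0.946, 0.0]
wrist_force: [-1.4, 0.2, 6.3]
gripper_width: 0.0439
grasp_force: 82.7
time_s: 13.23
position: [0.6718, -0.1007, 0.0097]
tcp_rot: [0.002, 0.326, 0.946, 0.0]
wrist_force: [-1.2, 0.8, 5.4]
gripper_width: 0.0436
grasp_force: 82.7
time_s: 13.65
position: [0.6717, -0.1006, 0.1076]
tcp_rot: [0.002, 0.326, 0.946, 0.0]
wrist_force: [-0.3, 0.0, -2.1]
gripper_width: 0.0439
grasp_force: 81.9
go [-0.82 -5.57  0.19] [0.02 0.04 0.  ]
```

```bash
python3 -m creep '[[-0.1,-0.7,0.1,0,0,0,1],[-0.2,-1.5,0.15,0,0,0,1],[-0.35,-2.4,0.15,0,0,0,1],[-0.5,-3.3,0.15,0,0,0,1],[-0.6,-4.2,0.15,0,0,0,1]]'; python3 -m creep '[[-0.1,-0.7,0,0,0,0,1],[-0.2,-1.2,0,0,0,0,1],[-0.22,-1.37,0,0,0,0,1],[-0.22,-1.37,0,0,0,0,1],[-0.22,-1.37,0,0,0,0,1]]'
python3 - <<'E'
from h import *
go(560.4,-296.6,13,52)
E
```

```text
time_s: 14.07
position: [0.5855, -0.2489, 0.0983]
tcp_rot: [0.0, 0.325, 0.946, -0.0]
wrist_force: [0.6, -1.0, -2.0]
gripper_width: 0.0439
grasp_force: 81.9
time_s: 14.48
position: [0.5598, -0.2956, 0.098]
tcp_rot: [0.0, 0.326, 0.946, 0.0]
wrist_force: [-0.7, 1.2, -1.6]
gripper_width: 0.0442
grasp_force: 81.9
go [-0.03 -0.01  2.12] [ 0. -0. -0.]
```

```bash
python3 -m creep '[[-0.03,-0.01,0.7,0,0,0,1],[-0.03,-0.01,1.4,0,0,0,1],[-0.03,-0.01,1.9,0,0,0,1],[-0.03,-0.01,2.05,0,0,0,1],[-0.03,-0.01,2.12,0,0,0,1]]'; python3 -m creep '[[0,0,0,0,0,0,1],[0,0,0,0,0,0,1],[0,0,0,0,0,0,-0.5],[0,0,0,0,0,0,-0.5],[0,0,0,0,0,0,-0.5]]';python3 -m creep '[[0,0,0,0,0,0,-0.5],[0,0,0,0,0,0,-0.5]]'; python3 -m creep '[[0,0,-0.4,0,0,0,-0.5],[0,0,-1,0,0,0,-0.5],[0,0,-2,0,0,0,-1],[0,0,-2.8,0,0,0,-1],[0,0,-3,0,0,0,-1]]'
python3 - <<'E'
from h import *
tops('wrist',x0=.35,x1=.62,y0=-.35,y1=-.2,zs=(.014,.07));go(451.6,-80.5,140,55)
E
```

```text
time_s: 14.9
position: [0.5605, -0.2954, 0.0127]
tcp_rot: [-0.001, 0.325, 0.946, 0.001]
wrist_force: [-5.7, 4.5, 10.2]
gripper_width: 0.0439
grasp_force: 83.3
time_s: 15.32
position: [0.5607, -0.2974, 0.0136]
tcp_rot: [0.001, 0.326, 0.946, -0.0]
wrist_force: [0.1, 0.1, -0.0]
gripper_width: 0.0642
grasp_force: 0.0
time_s: 15.48
position: [0.5604, -0.2973, 0.0132]
tcp_rot: [0.0, 0.326, 0.946, -0.0]
wrist_force: [0.1, -0.1, -0.5]
gripper_width: 0.064
grasp_force: 0.0
time_s: 15.9
position: [0.5619, -0.2984, 0.1388]
tcp_rot: [0.004, 0.326, 0.946, -0.002]
wrist_force: [-0.2, -1.1, 1.3]
gripper_width: 0.0852
grasp_force: 0.0
wrist px [245.  13.] top z 54 xy [ 410.4 -254.4] circ [ 407.4 -252. ] d 23.8 flat dir 22 16.8 bgr [9 9 9]
wrist px [285. 106.] top z 47 xy [ 479.7 -273.2] circ [ 479.5 -273. ] d 36.2 flat dir 22 35.2 bgr [ 94 101 106]
wrist px [320. 193.] top z 27 xy [ 560.7 -297.1] circ [ 560.7 -297. ] d 52.7 flat dir 53 46.2 bgr [ 99 104 108]
go [ 5.52  2.6  -0.1 ] [-0.   0.1 -0.6]
```

All three parts in tray3 are seated: tops at 54–57, 47 and 27 mm, and centred. Next is the steel small nut.

```bash
python3 -m creep '[[0.6,0.3,0,0,0,0,-0.2],[1.4,0.66,0,0,0,0,-0.2],[2.25,1.06,-0.1,0,0,0,-0.2],[3.1,1.46,-0.1,0,0,0,-0.2],[3.95,1.86,-0.1,0,0,0,-0.2]]'; python3 -m creep '[[0.8,0.4,0,0,0,0,-0.2],[1.3,0.6,0,0,0,0,-0.2],[1.57,0.74,0,0,0,0,-0.2],[1.57,0.74,0,0,0,0,-0.2],[1.57,0.74,0,0,0,0,-0.2]]'
python3 - <<'E'
from h import *
p,*_=tops('wrist',x0=.3,x1=.52,y0=-.15,y1=0,zs=(.008,.03));go(451.6,-80.5,60,56)
cv2.imwrite('pics/w4.png',p[60:330,150:490])
E
```

```text
time_s: 16.37
position: [0.48, -0.1397, 0.1357]
tcp_rot: [-0.001, 0.326, 0.945, 0.0]
wrist_force: [0.7, 0.5, -0.7]
gripper_width: 0.0513
grasp_force: 0.0
time_s: 16.78
position: [0.4508, -0.0797, 0.1366]
tcp_rot: [0.0, 0.325, 0.946, -0.0]
wrist_force: [0.2, -0.6, -0.1]
gripper_width: 0.0516
grasp_force: 0.0
wrist px [272.  84.] top z 19 xy [345.3 -50.9] circ [345.7 -50.7] d 34.3 flat dir 32 30.1 bgr [49 95 41]
wrist px [251. 169.] top z 18 xy [ 390.4 -115.9] circ [ 390.5 -116. ] d 34.2 flat dir 51 30.3 bgr [43 86 36]
wrist px [318. 195.] top z 18 xy [450.2 -81. ] circ [450.1 -80.8] d 35.2 flat dir 0 30.3 bgr [130 137 142]
go [-0.01  0.    1.92] [-0.    0.01 -0.8 ]
```

View pics/w4.png

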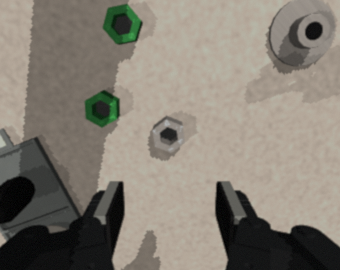

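The steel nut is at crop (168,133), centred between the fingers. Its flats are at about 59°, and both green ones are well off to the left.

```bash
python3 -m creep '[[0,-0.03,0.8,0,0,-1.4,-0.2],[0,-0.03,1.6,0,0,-1.4,-0.2],[0,-0.03,2.4,0,0,-1.4,-0.2],[0,-0.03,3,0,0,-1.4,-0.2],[0,-0.03,3.25,0,0,-1.4,-0.2]]'; python3 -m creep '[[0,0,0,0,0,0,-0.2],[0,0,0,0,0,0,1],[0,0,0,0,0,0,1],[0,0,0,0,0,0,1],[0,0,0,0,0,0,1]]' 60;python3 -m creep '[[0,0,0,0,0,0,1],[0,0,0,0,0,0,1]]'; python3 -m creep '[[0,0,-0.2,0,0,0,1],[0,0,-0.6,0,0,0,1],[0,0,-1.3,0,0,0,1],[0,0,-2,0,0,0,1],[0,0,-2.4,0,0,0,1]]'
python3 - <<'E'
from h import *
go(443,280.5,100,60)
E
```

```text
time_s: 17.25
position: [0.4491, -0.0812, 0.0037]
tcp_rot: [-0.002, 0.268, 0.963, 0.0]
wrist_force: [-0.4, -0.4, 0.1]
gripper_width: 0.0513
grasp_force: 0.0
time_s: 17.67
position: [0.4501, -0.0807, 0.0077]
tcp_rot: [0.001, 0.267, 0.964, -0.0]
wrist_force: [-0.1, 0.6, -0.7]
gripper_width: 0.028
grasp_force: 59.1
time_s: 17.83
position: [0.4501, -0.0807, 0.0077]
tcp_rot: [0.001, 0.267, 0.964, -0.0]
wrist_force: [-0.8, -1.0, 7.4]
gripper_width: 0.0283
grasp_force: 60.0
time_s: 18.25
position: [0.45, -0.0804, 0.1059]
tcp_rot: [0.001, 0.267, 0.964, -0.0]
wrist_force: [0.3, 0.6, -0.0]
gripper_width: 0.028
grasp_force: 59.3
go [4.8  7.64 0.14] [ 0.    0.03 -0.2 ]
```

```bash
python3 -m creep '[[0.3,0.4,0,0,0,0,1],[0.7,1.1,0,0,0,0,1],[1.2,1.9,0,0,0,0,1],[1.7,2.7,0,0,0,0,1],[2.2,3.5,0,0,0,0,1]]'; python3 -m creep '[[0.5,0.8,0,0,0,0,1],[1,1.6,0,0,0,0,1],[1.5,2.4,0,0,0,0,1],[2,3.2,0,0,0,0,1],[2.4,3.8,0,0,0,0,1]]';python3 -m creep '[[0.2,0.34,0,0,0,0,1],[0.2,0.34,0,0,0,0,1],[0.2,0.34,0,0,0,0,1]]'
python3 - <<'E'
from h import *
go(443,280.5,11,60)
p,d,i,T=look('wrist')
for c in(-42,42):
    q=np.array([[c+sx*40,sy*42] for sx,sy in((-1,-1),(1,-1),(1,1),(-1,1))])/1e3+[.485,.2805]
    cam=(np.c_[q,np.full(4,.008)]-T[:3,3])@T[:3,:3]
    uv=np.c_[cam[:,0]/-cam[:,2]*i['fx']+i['cx'],cam[:,1]/cam[:,2]*i['fy']+i['cy']]
    cv2.polylines(p,[uv.astype(np.int32)],True,(0,0,255),1)
cv2.imwrite('pics/w5.png',p)
E
```

```text
time_s: 18.67
position: [0.4457, 0.0867, 0.1035]
tcp_rot: [0.0, 0.268, 0.964, 0.0]
wrist_force: [1.4, -0.3, -0.1]
gripper_width: 0.0283
grasp_force: 59.3
time_s: 19.08
position: [0.4415, 0.2675, 0.1035]
tcp_rot: [0.0, 0.267, 0.964, 0.0]
wrist_force: [0.7, -0.0, -0.8]
gripper_width: 0.0281
grasp_force: 59.3
time_s: 19.33
position: [0.4419, 0.2808, 0.1031]
tcp_rot: [-0.0, 0.266, 0.964, -0.0]
wrist_force: [0.6, 0.2, -0.2]
gripper_width: 0.0283
grasp_force: 59.3
go [-0.03  0.01  2.3 ] [-0.   -0.   -0.18]
```

View pics/w5.png

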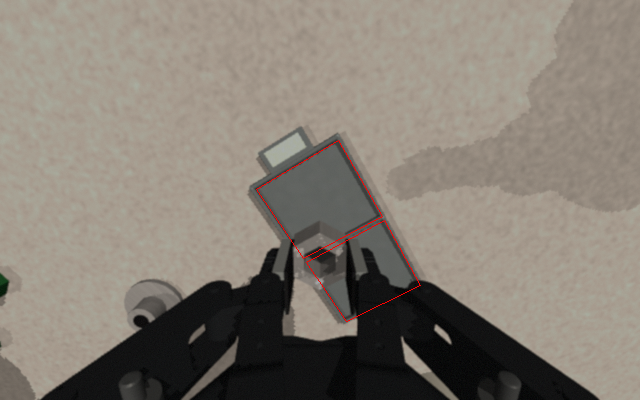

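The outlines fit tray2 and the small nut is held at (320,262). I'll place it in pocket 1.

```bash
python3 -m creep '[[-0.03,0,0.7,0,0,0,1],[-0.03,0,1.4,0,0,0,1],[-0.03,0,1.9,0,0,0,1],[-0.03,0,2.2,0,0,0,1],[-0.03,0,2.3,0,0,0,1]]'; python3 -m creep '[[0,0,0,0,0,0,1],[0,0,0,0,0,0,1],[0,0,0,0,0,0,-0.2],[0,0,0,0,0,0,-0.2],[0,0,0,0,0,0,-0.2]]'; python3 -m creep '[[0,0,-0.4,0,0,0,-0.2],[0,0,-1,0,0,0,-0.2],[0,0,-2,0,0,0,-0.2],[0,0,-2.8,0,0,0,-0.2],[0,0,-3,0,0,0,-0.2]]'
python3 - <<'E'
from h import *
tops('wrist',x0=.38,x1=.58,y0=.22,y1=.34,zs=(.013,.07));go(452.5,75.5,120,90)
E
```

```text
time_s: 19.8
position: [0.4426, 0.2781, 0.0105]
tcp_rot: [-0.001, 0.268, 0.963, -0.001]
wrist_force: [-13.6, -7.0, 43.4]
gripper_width: 0.0278
grasp_force: 64.2
time_s: 20.22
position: [0.4437, 0.2797, 0.0112]
tcp_rot: [0.0, 0.267, 0.964, 0.0]
wrist_force: [0.7, -0.6, -1.1]
gripper_width: 0.0511
grasp_force: 0.0
time_s: 20.63
position: [0.4452, 0.2806, 0.1359]
tcp_rot: [0.003, 0.267, 0.964, 0.002]
wrist_force: [1.1, 1.3, 0.9]
gripper_width: 0.0506
grasp_force: 0.0
wrist px [317. 194.] top z 21 xy [443.6 278.6] circ [443.6 278.6] d 34.4 flat dir 1 30.3 bgr [119 125 129]
go [-2.8  -4.3   0.37] [ 0.05  0.07 -6.2 ]
```

```bash
python3 -m creep '[[-0.3,-0.45,0,0,0,0,-0.2],[-0.75,-1.2,0.2,0,0,0,-0.2],[-1.25,-2,0.3,0,0,0,-0.2],[-1.75,-2.75,0.37,0,0,0,-0.2],[-2.2,-3.5,0.37,0,0,0,-0.2]]'; python3 -m creep '[[-0.4,-0.5,0,0,0,0,-0.2],[-0.6,-0.8,0,0,0,0,-0.2],[-0.6,-0.8,0,0,0,0,-0.2],[-0.6,-0.8,0,0,0,0,-0.2]]'
python3 - <<'E'
from h import *
tops('wrist',x0=.4,x1=.52,y0=0.03,y1=.13,zs=(.013,.05));go(452.5,75.5,8.5,59)
E
```

```text
time_s: 21.1
position: [0.4458, 0.113, 0.1145]
tcp_rot: [-0.001, 0.267, 0.964, -0.0]
wrist_force: [1.1, -0.3, 0.9]
gripper_width: 0.051
grasp_force: 0.0
time_s: 21.43
position: [0.4504, 0.0745, 0.1153]
tcp_rot: [-0.001, 0.268, 0.963, -0.0]
wrist_force: [0.4, 0.5, 0.1]
gripper_width: 0.0512
grasp_force: 0.0
wrist px [321. 203.] top z 27 xy [450.5  75.5] circ [450.6  75.6] d 28.0 flat dir 58 27.1 bgr [90 95 99]
go [-0.04  0.04  2.67] [-0.01 -0.02 -0.01]
```

```bash
python3 -m creep '[[0,0.03,0.8,0,0,0,-0.2],[0,0.03,1.5,0,0,0,-0.2],[0,0.03,2.1,0,0,0,-0.2],[0,0.03,2.4,0,0,0,-0.2],[0,0.03,2.5,0,0,0,-0.2]]'; python3 -m creep '[[0,0,0.1,0,0,0,-0.2],[0,0,0.17,0,0,0,-0.2],[0,0,0.17,0,0,0,1],[0,0,0.17,0,0,0,1],[0,0,0.17,0,0,0,1]]' 60;python3 -m creep '[[0,0,0,0,0,0,1],[0,0,0,0,0,0,1],[0,0,0,0,0,0,1]]'; python3 -m creep '[[0,0,-0.2,0,0,0,1],[0,0,-0.6,0,0,0,1],[0,0,-1.3,0,0,0,1],[0,0,-2,0,0,0,1],[0,0,-2.4,0,0,0,1]]'
python3 - <<'E'
from h import *
go(527,280,100,59)
E
```

```text
time_s: 21.9
position: [0.4501, 0.077, 0.014]
tcp_rot: [-0.002, 0.266, 0.964, -0.0]
wrist_force: [-0.1, 0.3, 0.2]
gripper_width: 0.0513
grasp_force: 0.0
time_s: 22.32
position: [0.4518, 0.076, 0.0102]
tcp_rot: [0.001, 0.267, 0.964, 0.0]
wrist_force: [-0.2, 2.0, 2.8]
gripper_width: 0.0261
grasp_force: 58.7
time_s: 22.57
position: [0.4518, 0.076, 0.0102]
tcp_rot: [0.001, 0.267, 0.964, 0.0]
wrist_force: [-1.3, 2.0, 6.3]
gripper_width: 0.0258
grasp_force: 59.0
time_s: 22.98
position: [0.452, 0.0758, 0.1084]
tcp_rot: [0.002, 0.267, 0.964, 0.0]
wrist_force: [1.4, 0.3, -2.2]
gripper_width: 0.0257
grasp_force: 59.3
go [1.02 5.34 0.21] [0.02 0.03 0.  ]
```

```bash
python3 -m creep '[[0.1,0.5,0,0,0,0,1],[0.25,1.3,0,0,0,0,1],[0.42,2.2,0,0,0,0,1],[0.6,3.1,0,0,0,0,1],[0.75,4,0,0,0,0,1]]'; python3 -m creep '[[0.15,0.8,0,0,0,0,1],[0.25,1.2,0,0,0,0,1],[0.27,1.34,0,0,0,0,1],[0.27,1.34,0,0,0,0,1],[0.27,1.34,0,0,0,0,1]]'
python3 - <<'E'
from h import *
go(527,280,13.5,59)
E
```

```text
time_s: 23.4
position: [0.5081, 0.2301, 0.106]
tcp_rot: [0.0, 0.267, 0.964, -0.0]
wrist_force: [0.4, -1.2, -2.0]
gripper_width: 0.0258
grasp_force: 59.5
time_s: 23.82
position: [0.5261, 0.2791, 0.1054]
tcp_rot: [-0.0, 0.267, 0.964, -0.0]
wrist_force: [-0.3, -0.0, -2.5]
gripper_width: 0.0254
grasp_force: 59.6
go [-0.01  0.03  2.3 ] [-0.01 -0.   -0.  ]
```

```bash
python3 -m creep '[[-0.01,0.03,0.7,0,0,0,1],[-0.01,0.03,1.3,0,0,0,1],[-0.01,0.03,1.8,0,0,0,1],[-0.01,0.03,2.1,0,0,0,1],[-0.01,0.03,2.2,0,0,0,1]]'; python3 -m creep '[[0,0,0.05,0,0,0,1],[0,0,0.1,0,0,0,1],[0,0,0.1,0,0,0,-0.2],[0,0,0.1,0,0,0,-0.2],[0,0,0.1,0,0,0,-0.2]]'; python3 -m creep '[[0,0,-0.4,0,0,0,-0.2],[0,0,-1,0,0,0,-0.2],[0,0,-2,0,0,0,-0.2],[0,0,-2.8,0,0,0,-0.2],[0,0,-3,0,0,0,-0.2]]';python3 -m creep '[[-0.5,-0.9,-0.5,0,0,0,-0.2],[-1,-1.8,-0.5,0,0,0,-0.2],[-1.5,-2.7,-0.5,0,0,0,-0.2],[-2,-3.6,-0.5,0,0,0,-0.2],[-2.4,-4.3,-0.5,0,0,0,-0.2]]';python3 -m creep '[[0,0,0,0,0,0,-0.2],[0,0,0,0,0,0,-0.2]]'
python3 - <<'E'
from h import *
p,*_=tops('scene',zs=(.014,.13));cv2.imwrite('pics/end.png',p);q,*_=tops('side',zs=(.014,.13),y0=-.35)
E
```

```text
time_s: 24.23
position: [0.5263, 0.2789, 0.0156]
tcp_rot: [-0.002, 0.268, 0.963, -0.001]
wrist_force: [-0.9, -0.5, -1.5]
gripper_width: 0.0256
grasp_force: 59.6
time_s: 24.65
position: [0.528, 0.2809, 0.0143]
tcp_rot: [0.001, 0.267, 0.964, 0.001]
wrist_force: [-0.3, -0.2, -0.1]
gripper_width: 0.0517
grasp_force: 0.0
time_s: 25.07
position: [0.5294, 0.2815, 0.1395]
tcp_rot: [0.004, 0.267, 0.964, 0.003]
wrist_force: [1.2, 0.8, 0.4]
gripper_width: 0.051
grasp_force: 0.0
time_s: 25.48
position: [0.5206, 0.0816, 0.1537]
tcp_rot: [0.0, 0.267, 0.964, -0.0]
wrist_force: [0.5, -0.8, -0.2]
gripper_width: 0.0514
grasp_force: 0.0
time_s: 25.65
position: [0.5212, 0.0825, 0.1535]
tcp_rot: [0.0, 0.269, 0.963, 0.0]
wrist_force: [-0.1, 0.4, 0.2]
gripper_width: 0.0513
grasp_force: 0.0
scene px [240. 145.] top z 55 xy [ 405.6 -244.9] circ [ 405.4 -243.6] d 30.4 flat dir 9 25.4 bgr [51 55 61]
scene px [325. 144.] top z 19 xy [348.4 -49.2] circ [348.3 -48. ] d 35.6 flat dir 31 32.0 bgr [54 96 57]
scene px [296. 153.] top z 19 xy [ 393.8 -113.8] circ [ 393.9 -113.6] d 36.2 flat dir 51 31.2 bgr [53 87 58]

[... 1019 characters left out ...]
[823.6 -36.6] d 52.8 flat dir 32 40.4 bgr [51 55 60]
side px [228. 254.] top z 19 xy [345.3 -52.4] circ [345.2 -53. ] d 33.7 flat dir 27 30.3 bgr [63 99 65]
side px [441. 283.] top z 118 xy [ 725.3 -256.6] circ [ 724.9 -256.4] d 26.9 flat dir 13 24.8 bgr [49 53 58]
side px [256. 275.] top z 19 xy [ 390.7 -117.4] circ [ 390.3 -117.8] d 33.6 flat dir 49 30.3 bgr [55 83 59]
side px [276. 332.] top z 56 xy [ 401.2 -250.1] circ [ 401.7 -250.2] d 25.7 flat dir 13 23.9 bgr [43 46 50]
side px [321. 335.] top z 47 xy [ 479.1 -274.2] circ [ 479.4 -273.7] d 36.2 flat dir 43 34.8 bgr [ 90  97 103]
side px [367. 334.] top z 28 xy [ 560.2 -298.2] circ [ 560.5 -297.8] d 53.3 flat dir 51 46.6 bgr [83 86 92]
```

View pics/end.png

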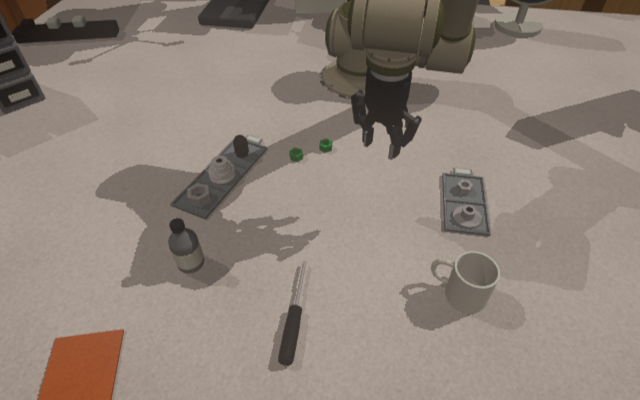

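The final picture shows the knob, pulley and big nut in tray3 at (240,147), (220,170) and (198,193). In tray2 the small nut is at (464,186) and the flange at (467,214). All heights match parts standing on the pocket floors, and the bystanders have not moved.

```bash
python3 -c "
from station import arm
print(arm.job_done())"
```

```text
the job is handed in; nothing more can be done
None
```

The job is handed in, with no verdict returned: all five parts measured upright on their pocket floors in the order asked, the mug, bottle and screwdriver had not moved, and it took about 26 s of the 118 s allowed.

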